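Prove the mixer beater's taper: seat it, then drift it free

ROBOT

A 6-joint arm with a two-finger parallel gripper is mounted at the origin on the work surface. World frame = base frame: x ahead of the robot, y to its left, z up, the work surface at z = 0. Lengths are in m, angles in rad, forces in N, time in s.
With the tool pointing down it reaches from about 0.35 to 0.975 m from the base axis. Payload 4.9 kg.
Tool frame: the origin (TCP) lies at the very end of the fingers, on their centre line; the grasp point (between the pads) lies ctrl.grip_point_offset behind it (ctrl.grip_point_offset is the distance from the TCP to the grasp point, in m); z points along the fingers, y is the direction in which the jaws open and shut (so a half turn about z gives the same grasp; the last joint's range is limited). The gripper opens to 85 mm and grips with 20 to 120 N. Pads are 22 mm wide; open, the fingers measure 114 mm over their backs; the gripper's body (76 mm by 85 mm) begins 54 mm behind the grasp point. The pads swing forward as they close: fully open they stand 13 mm farther back than shut.
Start: joints at [1.164, 0.053, 1.613, -0, 1.476, -0.119], TCP at [0.177, 0.599, 0.231] pointing down, gripper open.
Joint ranges: [-3.01, 3.01], [-1.01, 2.22], [0.06, 2.58], [-1.02, 4.17], [0.09, 2.62], [-3.14, 3.14]. Speed limits (rad/s): [2.57, 2.57, 3.14, 3.14, 3.14, 3.14].

INTERFACE

Orientations are given as a rotation vector (axis times angle).
In Python, from station import ctrl gives the robot as it stands. The module is installed in compiled form; this text tells all that it offers.
- The arm moves only by the shell command python3 -m creep 'ROWS' [FORCE]. ROWS is JSON, a list of rows, each a list of 5 numbers: the closure in counts, from 0 (fully open) to 255 (shut), then the shift along the tool's x, y, z in mm, then the turn about the tool's z in rad. A call has 1 to 12 rows; each row is the pose to reach, as a shift and turn from the pose commanded when the call began, along the tool's axes at that moment; what a row does not reach only later rows make up. A row lasts 1/12 s, in which the tool goes at most 41.7 mm and 7.16 degrees, less where a joint would pass 70% of its speed; a pose out of reach is approached as far as the arm can. A call with a gripper value outside its range is refused whole. The fingers move at their own pace and stop on an object; FORCE is the grip in N (left out, the last holds). Time passes only in rows, so rows that repeat a pose let the fingers close. It gives the time, the measured TCP pose, the force and the opening at its end, in the units of the state.
- ctrl.get_obs(): the state, without advancing time (a new reading comes with each control period).
- ctrl.get_image(name): name is "side" or "top"; returns the picture (480x640x3 uint8, red, green, blue); there is no depth.
- ctrl.calibration(name): a dict with "fx", "fy", "cx", "cy" (pixels), "k1" (the pictures are not rectified: a ray, as slopes to the right and down, at radius r is drawn at 1 + k1 r^2 times it, then the intrinsics apply), "R" (3x3) and "t" (3): a world point X has camera coordinates R X + t. Camera axes: x right, y down, z forward; pixel columns grow to the right and rows downward; lengths in m; the calibration is good to about 2 mm. A picture is of the moment at which its call begins. calibration takes no time and is no camera call.
- ctrl.finish_job(): hands the job in, once; it reports no verdict.
Trained networks look in the newest picture that a camera, given by its name, has taken for a name from the list of things; names that differ only in an ending like _2 or _b are one class to them, and where a whole thing is asked for, a point or a joint stands for the part that bears it (a point fixed in the world has none). Each returns a list of dicts, best first, with "conf" (0 to 1); they miss things now and then, are a little off and sometimes report something else, mostly with a low value. They report only what shows in the picture. A call takes as long as a camera call. They do not tell look-alikes from the thing itself.
- ctrl.boxes_of(camera, label): "rect" ([left, top, width, height] in pixels, round what is visible of it).
- ctrl.outline_of(camera, label): "mask" (480x640 bool, what is visible of it) and "rect" ([left, top, width, height] in pixels, round what is visible of it).
The state is a dict: "t": time; "q": joint angles; "dq": joint speeds; "effort": joint torques, N m; "tool_pos": TCP position; "tool_rot": TCP orientation; "contact_force": force on the tool from outside, world axes, zero at the start; "wrist_torque": the same for the moment, N m; "opening": finger opening in m.
Only numpy, scipy, OpenCV 4.12 (cv2) and the standard library are available. Lean on these libraries where they do the work, as an engineer would, in place of code of your own. Each camera call takes 0.05 s, during which the arm holds its last target. There are 200 camera calls.

TASK

Check the washed mixer beater's taper: take the flat beater from the white draining block and seat its shank fully home in the bench socket, collar down on the socket's face, twisting it to and fro as you push and never pressing with more than about 30 N. Then let go of it and drive the drift (the long wedge with the upright grip) along the slot at the socket's foot until the drift alone has lifted the beater about a centimetre. Leave the drift in the slot under the loose, upright beater, and do not disturb the bottle, bowl and tubs.

Things in the scene. Friction and masses are not known exactly. Their poses are not given: they have to be found in the camera images.
- beater_grip (a point): grip point of the flat beater, in its aluminium paddle, on the shank's axis. z up along the shank, x across the paddle's width, y through its thickness. The paddle is a flat frame 14 mm thick, 64 mm wide, with an 18 mm centre web; it reaches from 62 mm below this point to 18 mm above it: pinch it across the thickness. It stands shank down in the draining block. About 0.35 kg
- collar (a point): centre of the underside of the beater's collar (disc, 50 mm diameter, 8 mm thick), 70 mm below beater_grip: the face that lands on the socket. z along the shank. Below it the steel taper, 25 mm long, from 33 mm diameter down to 25, then a round tang, 14 mm diameter, 28 mm long, with a ball end
- shank_end (a point): lowest point of the beater's ball-ended tang, 53 mm below the collar's underside. z along the shank
- block: the white plastic draining block, fixed: 72 x 72 x 56 mm with an upright hole, 37 mm in diameter; the collar rests on its top and the shank hangs in the hole. Origin at the centre of its underside
- socket_mouth (a point): centre of the mouth of the aluminium socket head (60 x 60 mm), in its top face, 69 mm above the bench when not pressed; z up. The bore is lined by four spring steel jaws with the shank's taper; below them a 17 mm guide hole for the tang (takes it 2 mm off centre). Home is collar on this face; the jaws grip from about 14 mm before home
- socket_head (a joint): how far the socket's head (block with bore and mouth, 60 x 60 x 35 mm) has sunk on its spring buffers, 0 to 0.008 m: 1 mm for every 4 N. The feel: pushed straight, the shank needs over 33 N to go home. Turned to and fro (0.3 rad or more per millimetre down) it needs 8 to 20 N, and the force rises faster when the collar lands. Let go, the head springs back up
- socket_foot (a point): point on the bench under the bore; x along the slot, z up. Foot: fixed steel plate 120 x 120 mm, 8 mm thick. On it a slot runs right through under the head along x: 17 mm wide, 60 mm long, floor on the plate's top, roof 34 mm above the bench. With the beater home the tang's end is 8 mm above the slot's floor. The drift goes in from -x towards +x, flat on the plate
- drift_grip (a point): grip point of the steel drift (wedge), in the upright grip at its butt, 34 mm above its underside. x towards the tip, y across, z up. The grip is 30 mm long, 13 mm thick (y), its top 52 mm above the underside: pinch it across the thickness. Lies flat on the bench. About 0.28 kg
- drift_tip (a point): middle of the lower edge of the drift's tip, 200 mm ahead of drift_grip, 34 mm below it; x ahead, z up. The drift is 13 mm thick, flat beneath; its top slopes from 4 mm high at the tip to 20 mm high 100 mm behind it, then is level. It meets the tang with its tip 24 mm past the bore's axis and has lifted it a centimetre at 90 mm past; it takes 10 to 25 N
- bottle: bystander: green bottle with a red cap, 60 mm in diameter, 170 mm tall; origin under its centre
- bowl: bystander: steel bowl, 130 mm in diameter, 55 mm tall; origin under its centre
- tub_a: bystander: white lidded tub, 66 mm in diameter, 50 mm tall; origin under its centre
- tub_b: bystander: another such tub
Not all that is in view belongs to the job. Leave any blue or purple look-alike of the part that bears beater_grip alone.

How it is judged:
On the way, in this order (a step that is already met when the one before it is completed fails the run):
1. the beater is fully home in the socket: collar within 2 mm of the socket's face, upright, central (z of collar in the frame of socket_mouth below 0.002 m and angle between beater_grip's own z axis and vertical below 0.06 rad and horizontal distance between shank_end and socket_mouth below 0.004 m), for 0.2 s.
2. with the beater let go of and still home (within 3 mm), the drift's tip has entered the slot as far as the shank's axis (z of collar in the frame of socket_mouth below 0.003 m and contact force between the fingers and beater below 0.3 N and x of drift_tip in the frame of socket_foot above 0 m and y of drift_tip in the frame of socket_foot between -0.009 and 0.009 m and z of drift_tip in the frame of socket_foot between 0.004 and 0.02 m), for 0.03 s.
3. the drift, driven at least 60 mm past the axis, has lifted the beater at least 7 mm off its seat (z of collar in the frame of socket_mouth between 0.007 and 0.015 m and angle between beater_grip's own z axis and vertical below 0.12 rad and horizontal distance between shank_end and socket_mouth below 0.006 m and x of drift_tip in the frame of socket_foot between 0.06 and 0.14 m and y of drift_tip in the frame of socket_foot between -0.009 and 0.009 m and z of drift_tip in the frame of socket_foot between 0.004 and 0.02 m and contact force between the fingers and beater below 0.3 N), for 0.1 s.
At the end, for the whole second after the job is handed in: the drift lies in the slot, flat on the foot plate, its tip 60 to 140 mm past the shank's axis; the beater stands on it in the socket, its collar 7 to 15 mm above the socket's face, upright within 7 degrees, its shank's end within 6 mm of the socket's axis; both at rest and let go of (all of step 3 and linear speed of each of beater, drift below 0.02 m/s); the robot touches nothing.
It fails at once if the beater is pressed into the socket with more than about 30 N: the sprung head sinks more than 7.5 mm (value of joint socket_head above 0.0075 m).
It fails at once if the fingers handle the beater while the drift is in the slot (contact force between the fingers and beater above 1 N and x of drift_tip in the frame of socket_foot above -0.02 m and y of drift_tip in the frame of socket_foot between -0.009 and 0.009 m and z of drift_tip in the frame of socket_foot between 0.004 and 0.02 m).
It fails at once if the bottle, the bowl or a tub is moved more than 25 mm (distance of any of bottle, bowl, tub_a, tub_b from where it was at the start of the episode above 0.025 m).
It also fails if it takes over 72 s, if anything falls off the work surface, if the arm or the gripper's body presses on something with over 40 N, if the wrist force passes 120 N, or if a joint passes its speed limit or range.

## Working session

There is one attempt and no reset: what is moved stays moved. The work goes in short steps, Python scripts to look and compute and a shell command to move; the robot and the scene stay as the last step left them, time stands still between calls to the robot, and variables do not carry over. Pictures are saved under pics/ and viewed, about 8 in all and at most 12, crops included, and the job is handed in when it is done.

```bash
mkdir -p pics
cat > h.py <<'E'
import numpy as np, cv2
from station import ctrl
from scipy.spatial.transform import Rotation as Ro
def save(cam,name,crop=None,scale=1):
    im=ctrl.get_image(cam)
    if crop: x,y,w,h=crop; im=im[y:y+h,x:x+w]
    im=cv2.resize(im,None,fx=scale,fy=scale,interpolation=cv2.INTER_CUBIC)
    cv2.imwrite('pics/'+name,im[:,:,::-1])
def proj(cam,X):
    c=ctrl.calibration(cam); p=np.asarray(c['R'])@np.asarray(X,float)+np.asarray(c['t'])
    s=p[:2]/p[2]; s=s*(1+c['k1']*(s@s)); return np.array([c['fx']*s[0]+c['cx'],c['fy']*s[1]+c['cy']])
def ray(cam,uv):
    c=ctrl.calibration(cam); d=np.array([(uv[0]-c['cx'])/c['fx'],(uv[1]-c['cy'])/c['fy']]); s=d.copy()
    for _ in range(30): s=d/(1+c['k1']*(s@s))
    R=np.asarray(c['R']); o=-R.T@np.asarray(c['t']); v=R.T@np.array([s[0],s[1],1]); return o,v
def atz(cam,uv,z):
    o,v=ray(cam,uv); return o+v*(z-o[2])/v[2]
E
python3 - <<'E'
from h import *
np.set_printoptions(precision=4,suppress=True)
o=ctrl.get_obs(); print(o, ctrl.grip_point_offset)
for c in ('side','top'):
    k=ctrl.calibration(c); print(c,k['fx'],k['k1'],ray(c,(320,240)))
    save(c,c+'0.png')
    for l in ('beater_grip','block','socket_head','socket_mouth','socket_foot','drift_grip','bottle','bowl','tub_a'):
        try: print(l,[(round(b['conf'],2),[int(v) for v in b['rect']]) for b in ctrl.boxes_of(c,l)])
        except Exception as e: print(l,e)
E
```

```text
{'t': 0.0, 'q': array([ 1.164 ,  0.0533,  1.6143, -0.    ,  1.476 , -0.119 ]), 'dq': array([ 0.001 , -0.0006, -0.0008, -0.0017, -0.0023, -0.0011]), 'effort': array([ -0.002 , -39.3725, -37.0153,  -0.0004,   0.0074,  -0.    ]), 'tool_pos': array([0.1772, 0.5987, 0.2301]), 'tool_rot': array([-0.4505, -3.1086,  0.003 ]), 'contact_force': array([ 1.2916, -0.4426,  0.1694]), 'wrist_torque': array([-0.0277,  0.0394,  0.022 ]), 'opening': 0.08522484578731017} 0.0187
side 562.9938791025938 -0.04556265739340599 (array([ 0.4174, -1.0235,  0.6815]), array([ 0.1089,  0.8618, -0.4955]))
beater_grip [(0.98, [233, 194, 30, 57]), (0.84, [234, 159, 30, 35]), (0.72, [204, 181, 24, 59]), (0.7, [326, 180, 22, 51]), (0.64, [267, 171, 28, 41])]
block [(0.81, [268, 202, 32, 31])]
socket_head [(0.79, [314, 237, 31, 28])]
socket_mouth [(0.84, [316, 238, 26, 28])]
socket_foot [(0.72, [266, 172, 30, 41]), (0.6, [300, 238, 60, 46])]
drift_grip [(0.85, [276, 310, 29, 74])]
bottle [(0.91, [427, 283, 40, 93])]
bowl [(0.76, [382, 211, 51, 40])]
tub_a [(0.74, [285, 177, 25, 24]), (0.7, [315, 236, 30, 29]), (0.61, [347, 194, 25, 26]), (0.16, [279, 311, 28, 73])]
top 563.2869491129384 -0.17270600930283225 (array([0.292 , 0.057 , 1.2862]), array([ 0.1958, -0.001 , -0.9807]))
beater_grip [(0.86, [243, 188, 29, 31]), (0.81, [176, 285, 27, 34]), (0.67, [275, 282, 22, 32]), (0.61, [235, 323, 30, 24]), (0.58, [224, 244, 26, 33]), (0.49, [306, 201, 59, 56])]
block [(0.8, [220, 245, 42, 41])]
socket_head []
socket_mouth [(0.88, [322, 208, 28, 34])]
socket_foot [(0.67, [306, 200, 56, 57])]
drift_grip [(0.8, [396, 261, 96, 16])]
bottle []
bowl [(0.76, [272, 117, 60, 54]), (0.68, [460, 135, 40, 42])]
tub_a [(0.93, [205, 165, 27, 30]), (0.66, [145, 236, 33, 29])]
```

View pics/side0.png

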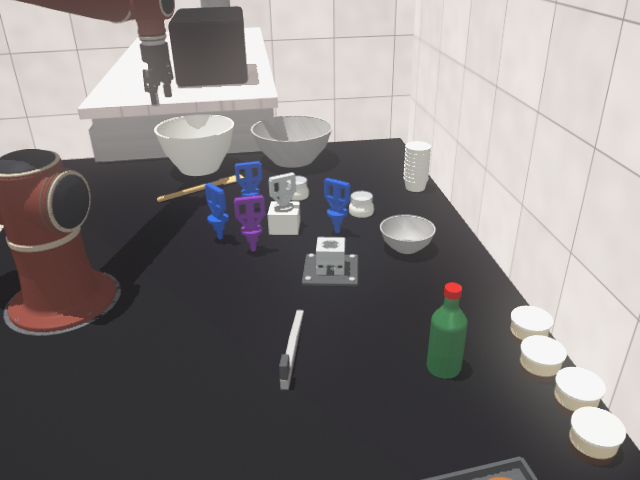

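View pics/top0.png

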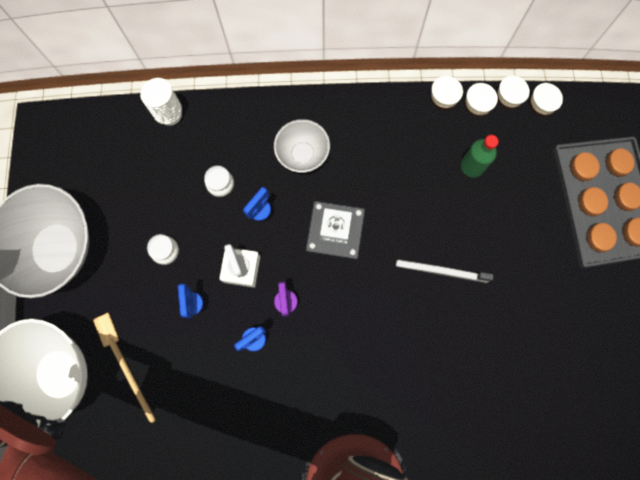

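The side view shows the aluminium beater at (283,190) on the white block (284,218), the socket at (330,258), and the drift with its tip at (300,312) and grip at (285,372). In the top view the beater and block are at (238,264), the socket is at (336,229), and the drift runs from (397,264) to (490,278). The blue and purple look-alikes stand nearby. Next I'll zoom in to measure.

Run:
```python
from h import *
np.set_printoptions(precision=4,suppress=True)
t=ctrl.get_image('top'); s=ctrl.get_image('side')
def cr(im,x,y,w,h,W,H): return cv2.resize(im[y:y+h,x:x+w],(W,H),interpolation=cv2.INTER_CUBIC)
a=np.vstack([np.hstack([cr(t,200,230,80,60,400,300),cr(t,296,194,80,60,400,300)]),np.hstack([cr(s,250,165,80,60,400,300),cr(s,290,228,80,60,400,300)])])
cv2.imwrite('pics/m1.png',a[:,:,::-1])
for n,uv,z in [('block',(240,266),.056),('mouth',(336,228),.069),('foot',(335,229),.008),('dtip',(397,264),.004),('dgrip',(486,277),.052),('bowl',(302,147),.05),('bottlecap',(491,141),.17),('tub1',(218,181),.05),('tub2',(162,249),.05),('blue1',(260,206),.06),('purple',(286,300),.06)]: print(n,atz('top',uv,z))
for c,l in (('top','drift_grip'),('top','socket_foot'),('top','block'),('side','drift_grip')):
    m=ctrl.outline_of(c,l)
    for b in m[:1]:
        M=b['mask'].astype(np.uint8); cs=max(cv2.findContours(M,0,1)[0],key=cv2.contourArea); r=cv2.boxPoints(cv2.minAreaRect(cs)); print(c,l,b['conf'],r.tolist(), np.argwhere(M).mean(0)[::-1])
```

```text
block [0.4853 0.2349 0.056 ]
mouth [0.5608 0.0194 0.069 ]
foot [0.572 0.02  0.008]
dtip [ 0.4851 -0.1199  0.004 ]
dgrip [ 0.4403 -0.3125  0.052 ]
bowl [0.761 0.09  0.05 ]
bottlecap [ 0.7176 -0.318   0.17  ]
tub1 [0.6859 0.2861 0.05  ]
tub2 [0.5308 0.414  0.05  ]
blue1 [0.6198 0.1882 0.06  ]
purple [0.4063 0.1344 0.06  ]
top drift_grip 0.57 [[397.10919189453125, 269.68121337890625], [398.26202392578125, 261.034912109375], [492.32318115234375, 273.576416015625], [491.17034912109375, 282.22271728515625]] [446.8715 271.3245]
top socket_foot 0.75 [[305.9111633300781, 250.18478393554688], [314.3711242675781, 200.8350830078125], [364.8033142089844, 209.4805908203125], [356.3433532714844, 258.8302917480469]] [335.1058 229.893 ]
top block 0.79 [[218.45947265625, 281.2432556152344], [224.16217041015625, 247.0270538330078], [260.8108215332031, 253.13516235351562], [255.10812377929688, 287.35137939453125]] [241.4713 269.1345]
side drift_grip 0.59 [[273.44549560546875, 386.1853942871094], [289.8936767578125, 308.6440734863281], [303.7838134765625, 311.5904846191406], [287.33563232421875, 389.1318054199219]] [289.4607 351.9279]
```

View pics/m1.png

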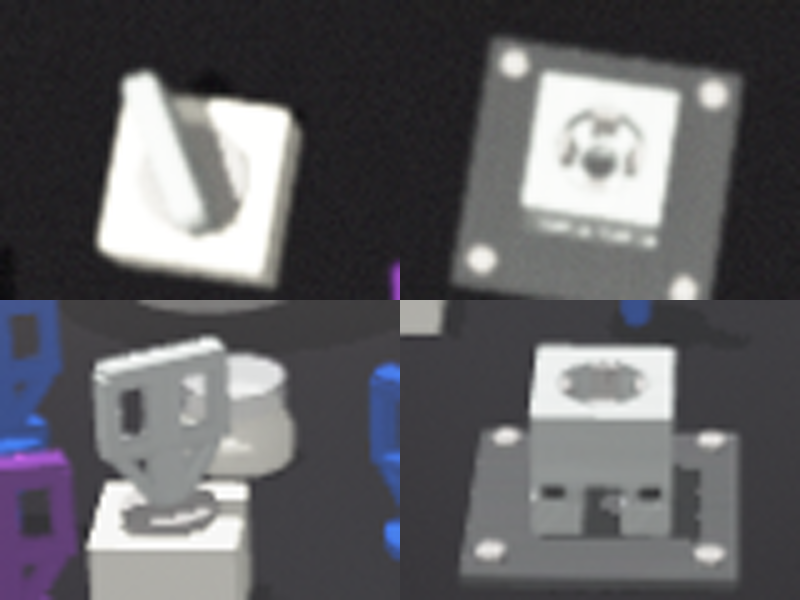

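The crops show the slot opening facing the side camera, so slot +x is roughly world +y and the drift comes in from its own side. The paddle's top edge runs from crop (140,80) to (190,225). I'll fit the poses from these.

Run:
```python
from h import *
np.set_printoptions(precision=4,suppress=True)
def quad(cam,P,z):
    W=np.array([atz(cam,p,z)[:2] for p in P]); c=W.mean(0); e=W-c
    L=[np.linalg.norm(W[i]-W[(i+1)%4]) for i in range(4)]
    a=[np.degrees(np.arctan2(*(W[(i+1)%4]-W[i])[::-1])) for i in range(4)]
    return c,np.array(L),np.array(a)
print('plate',quad('top',[(305.9,250.2),(314.4,200.8),(364.8,209.5),(356.3,258.8)],.008))
print('head',quad('top',[(325,207.6),(352,212.4),(348,239.6),(320.4,235.6)],.069))
s=lambda x,y,ox,oy:(ox+x/5,oy+y/5)
print('headS',quad('side',[s(138,45,290,228),s(272,45,290,228),s(276,120,290,228),s(128,120,290,228)],.069))
print('plateS',quad('side',[s(84,128,290,228),s(336,134,290,228),s(338,280,290,228),s(60,277,290,228)],.008))
# block top
print('block',quad('top',[s(125,85,200,230),s(298,108,200,230),s(270,280,200,230),s(98,245,200,230)],.05))
p=atz('top',s(140,82,200,230),.144);q=atz('top',s(190,222,200,230),.144)
print('paddle',p,q,(p+q)/2,np.linalg.norm(p-q),np.degrees(np.arctan2(*(q-p)[:2][::-1])))
p=atz('side',s(98,80,250,165),.144);q=atz('side',s(222,45,250,165),.144)
print('paddleS',p,q,(p+q)/2,np.linalg.norm(p-q),np.degrees(np.arctan2(*(q-p)[:2][::-1])))
# drift
a=atz('top',(397.7,265.3),.003);b=atz('top',(491.7,277.9),.04)
print('drift',a,b,np.linalg.norm((a-b)[:2]),np.degrees(np.arctan2(*(a-b)[:2][::-1])))
a=atz('side',(300,312),.003);b=atz('side',(285,387),.0)
print('driftS',a,b,np.linalg.norm((a-b)[:2]),np.degrees(np.arctan2(*(a-b)[:2][::-1])))
o=ctrl.get_obs(); R=Ro.from_rotvec(o['tool_rot']).as_matrix(); print(R)
```

```text
plate (array([0.5706, 0.0192]), array([0.1195, 0.12  , 0.1189, 0.1177]), array([ -11.3238, -102.1753,  167.5764,   78.0901]))
head (array([0.5705, 0.0183]), array([0.0612, 0.0625, 0.0615, 0.0646]), array([-102.4562,  169.1958,   79.5055,  -11.1481]))
headS (array([0.5723, 0.0191]), array([0.0594, 0.0646, 0.0626, 0.0647]), array([ -9.46  , -98.4122, 170.6184,  78.7074]))
plateS (array([0.5721, 0.0181]), array([0.1166, 0.1194, 0.1182, 0.1228]), array([ -12.0036, -100.6303,  169.666 ,   78.6423]))
block (array([0.4867, 0.237 ]), array([0.079 , 0.078 , 0.0787, 0.073 ]), array([-99.6039, 169.9641,  76.7691,  -9.7321]))
paddle [0.5134 0.247  0.144 ] [0.4542 0.2265 0.144 ] [0.4838 0.2367 0.144 ] 0.06264065057216697 -160.91729474769355
paddleS [0.4556 0.2105 0.144 ] [0.5177 0.2424 0.144 ] [0.4867 0.2264 0.144 ] 0.06981323009653916 27.17034214427114
drift [ 0.4821 -0.1215  0.003 ] [ 0.4391 -0.3292  0.04  ] 0.21213464528978987 78.308378711356
driftS [ 0.4883 -0.1234  0.003 ] [ 0.4419 -0.3226  0.    ] 0.20458080991000782 76.89009075921955
[[-0.9589  0.2839  0.    ]
 [ 0.2839  0.9589  0.    ]
 [-0.      0.     -1.    ]]
```

```bash
python3 -m creep '[[0,-398,-261,0,-0.65],[0,-398,-261,0,-0.65],[0,-398,-261,0,-0.65],[0,-398,-261,0,-0.65],[0,-398,-261,0,-0.65],[0,-398,-261,0,-0.65],[0,-398,-261,0,-0.65],[0,-398,-261,0,-0.65],[0,-398,-261,0,-0.65],[0,-398,-261,0,-0.65],[0,-398,-261,0,-0.65],[0,-398,-261,0,-0.65]]' 80
python3 -m creep '[[0,0,0,0,0],[0,0,0,0,0],[0,0,0,0,0]]'
python3 - <<'E'
from h import *
np.set_printoptions(precision=4,suppress=True)
o=ctrl.get_obs(); print(o['tool_pos'],Ro.from_rotvec(o['tool_rot']).as_matrix(),o['q'])
t=ctrl.get_image('top'); s=ctrl.get_image('side')
def cr(im,x,y,w,h,W,H): return cv2.resize(im[y:y+h,x:x+w],(W,H),interpolation=cv2.INTER_CUBIC)
a=np.hstack([cr(t,190,210,80,120,400,600),cr(s,245,120,80,120,400,600)])
cv2.imwrite('pics/m2.png',a[:,:,::-1])
E
```

```text
t: 2.3
tool_pos: [0.4867, 0.2333, 0.2316]
tool_rot: [-0.562, 3.09, -0.001]
contact_force: [0.2, 0.0, 0.3]
opening: 0.0855
t: 2.55
tool_pos: [0.4847, 0.2363, 0.2312]
tool_rot: [0.566, -3.09, -0.001]
contact_force: [0.2, -0.8, 0.6]
opening: 0.0856
[0.4847 0.2363 0.2312] [[-0.9352 -0.3542 -0.0004]
 [-0.3542  0.9352  0.0004]
 [ 0.0003  0.0005 -1.    ]] [ 0.3153 -0.1531  1.8115  0.0005  1.4835 -1.6176]
```

View pics/m2.png

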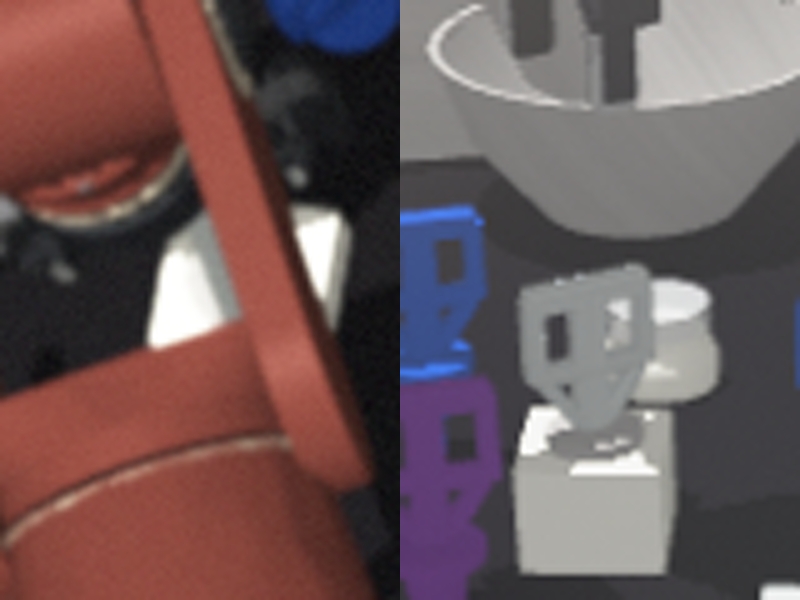

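The side crop shows the open fingers straddling the line above the paddle: the tips are at about crop x 537 and 620, and the paddle centre is at about 585. Descending and gripping.

```bash
python3 -m creep '[[0,0,0,25,0],[0,0,0,50,0],[0,0,0,75,0],[0,0,0,100,0],[0,0,0,118,0],[0,0,0,124,0],[0,0,0,124,0]]'
python3 -m creep '[[255,0,0,0,0],[255,0,0,0,0],[255,0,0,0,0],[255,0,0,0,0],[255,0,0,0,0],[255,0,0,0,0],[255,0,0,0,0],[255,0,0,0,0]]' 100
```

```text
t: 3.23
tool_pos: [0.4829, 0.2365, 0.1053]
tool_rot: [0.568, -3.086, 0.001]
contact_force: [0.1, -0.9, -0.2]
opening: 0.0855
t: 3.9
tool_pos: [0.4851, 0.2362, 0.1077]
tool_rot: [-0.566, 3.09, 0.001]
contact_force: [-0.1, 1.3, 1.3]
opening: 0.0136
```

```bash
python3 -m creep '[[255,0,0,-5,0],[255,0,0,-20,0],[255,0,0,-35,0],[255,0,0,-50,0],[255,0,0,-65,0],[255,0,0,-80,0],[255,0,0,-90,0],[255,0,0,-90,0],[255,0,0,-90,0]]'
python3 - <<'E'
from h import *
np.set_printoptions(precision=4,suppress=True)
o=ctrl.get_obs(); R=Ro.from_rotvec(o['tool_rot']).as_matrix(); print(o['tool_pos'],o['q'])
print('to socket', R.T@(np.array([.5713,.0188,o['tool_pos'][2]])-o['tool_pos'])*1000)
E
```

```text
t: 4.65
tool_pos: [0.4849, 0.2359, 0.1972]
tool_rot: [-0.566, 3.09, -0.0]
contact_force: [0.6, 0.5, -3.1]
opening: 0.0128
[0.4849 0.2359 0.1972] [ 0.3149 -0.1297  1.8477 -0.0002  1.4235 -1.618 ]
to socket [  -3.8458 -233.6584    0.037 ]
```

```bash
python3 -m creep '[[255,0,-12,0,0],[255,-1,-36,0,0],[255,-1,-62,0,0],[255,-2,-88,0,0],[255,-2,-114,0,0],[255,-3,-140,0,0],[255,-3,-166,0,0],[255,-4,-192,0,0],[255,-4,-214,0,0],[255,-4,-228,0,0],[255,-4,-234,0,0],[255,-4,-234,0,0]]'
python3 -m creep '[[255,0,0,0,0],[255,0,0,0,0]]'
python3 - <<'E'
from h import *
np.set_printoptions(precision=4,suppress=True)
o=ctrl.get_obs(); print(o['tool_pos'],o['q'])
t=ctrl.get_image('top'); s=ctrl.get_image('side')
def cr(im,x,y,w,h,W,H): return cv2.resize(im[y:y+h,x:x+w],(W,H),interpolation=cv2.INTER_CUBIC)
a=np.hstack([cr(t,290,170,80,120,400,600),cr(s,290,175,80,120,400,600)])
cv2.imwrite('pics/m3.png',a[:,:,::-1])
e=o['tool_pos']+[0,0,.0187-.123]; print('expect end',e,proj('side',e),proj('side',e+[0,0,.053]))
print('mouth',proj('side',(.5713,.0188,.069)),proj('side',(.5713,.0188,.093)))
E
```

```text
t: 5.65
tool_pos: [0.5714, 0.0176, 0.1962]
tool_rot: [0.563, -3.089, -0.001]
contact_force: [0.4, 0.6, -3.3]
opening: 0.013
t: 5.82
tool_pos: [0.5711, 0.0196, 0.197]
tool_rot: [0.567, -3.089, -0.001]
contact_force: [0.2, 0.5, -2.4]
opening: 0.0127
[0.5711 0.0196 0.197 ] [-0.0961 -0.0502  1.7737  0.0005  1.4189 -2.0303]
expect end [0.5711 0.0196 0.0927] [330.0372 234.7057] [329.8333 212.6602]
mouth [330.2614 244.4267] [330.1735 234.7462]
```

View pics/m3.png

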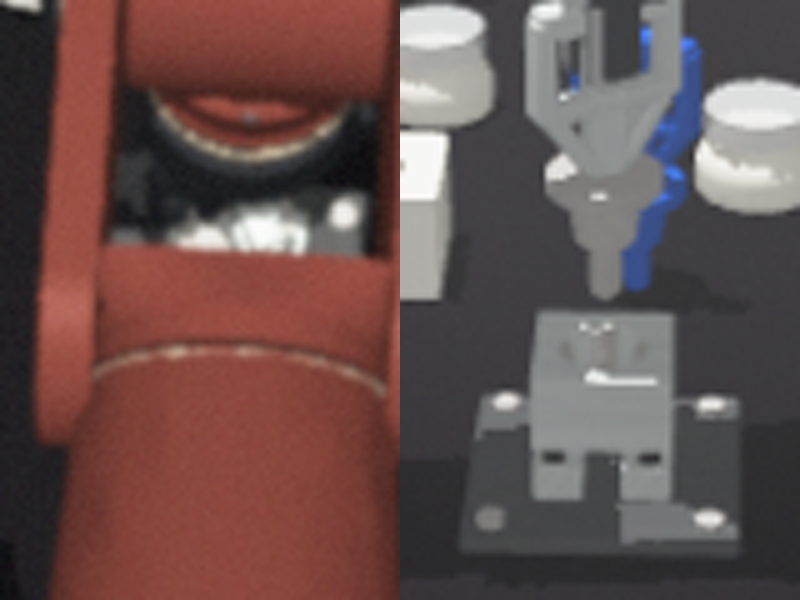

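The side crop shows the tang end at crop (604,298), which is pixel (330.8,234.6). It hangs over the middle of the mouth at crop (603,347), so the alignment is within about 1 mm. Lowering it now to just short of the jaws.

```bash
python3 -m creep '[[255,0,0,8,0],[255,0,0,16,0],[255,0,0,24,0],[255,0,0,32,0],[255,0,0,40,0],[255,0,0,44,0],[255,0,0,44,0],[255,0,0,44,0]]'
python3 -m creep '[[255,0,0,3,0],[255,0,0,6,0],[255,0,0,9,0],[255,0,0,12,0],[255,0,0,14,0],[255,0,0,14,0],[255,0,0,14,0]]'
```

```text
t: 6.58
tool_pos: [0.5714, 0.0186, 0.1529]
tool_rot: [0.566, -3.09, -0.0]
contact_force: [0.6, -0.9, -2.4]
opening: 0.0128
t: 7.17
tool_pos: [0.571, 0.0187, 0.1387]
tool_rot: [0.566, -3.089, -0.001]
contact_force: [-1.2, 1.4, -3.8]
opening: 0.0126
```

```bash
python3 -m creep '[[255,0,0,0.3,0.12],[255,0,0,0.6,0.24],[255,0,0,1,0.36],[255,0,0,1.3,0.24],[255,0,0,1.7,0.12],[255,0,0,2,0],[255,0,0,2.3,-0.12],[255,0,0,2.7,-0.24],[255,0,0,3,-0.36],[255,0,0,3.3,-0.24],[255,0,0,3.7,-0.12],[255,0,0,4,0]]' 110
python3 -m creep '[[255,0,0,0.3,0.12],[255,0,0,0.6,0.24],[255,0,0,0.9,0.36],[255,0,0,1.2,0.24],[255,0,0,1.5,0.12],[255,0,0,1.8,0],[255,0,0,2.1,-0.12],[255,0,0,2.4,-0.24],[255,0,0,2.7,-0.36],[255,0,0,3,-0.24],[255,0,0,3.3,-0.12],[255,0,0,3.6,0]]'
```

```text
t: 8.17
tool_pos: [0.5708, 0.0192, 0.1351]
tool_rot: [0.556, -3.09, -0.003]
contact_force: [-2.6, 2.1, -2.5]
opening: 0.0127
t: 9.17
tool_pos: [0.5704, 0.019, 0.1314]
tool_rot: [0.556, -3.089, -0.002]
contact_force: [-4.5, 1.2, -1.5]
opening: 0.0127
```

```bash
python3 -m creep '[[255,0,0,0.3,0.12],[255,0,0,0.6,0.24],[255,0,0,0.9,0.36],[255,0,0,1.2,0.24],[255,0,0,1.5,0.12],[255,0,0,1.8,0],[255,0,0,2.1,-0.12],[255,0,0,2.4,-0.24],[255,0,0,2.7,-0.36],[255,0,0,3,-0.24],[255,0,0,3.3,-0.12],[255,0,0,3.6,0]]'
```

```text
t: 10.17
tool_pos: [0.5705, 0.0191, 0.1286]
tool_rot: [0.557, -3.088, -0.002]
contact_force: [-5.2, 1.7, 2.6]
opening: 0.0129
```

```bash
python3 -m creep '[[255,0.1,0.1,0.3,0.12],[255,0.2,0.2,0.6,0.24],[255,0.4,0.3,0.9,0.36],[255,0.6,0.4,1.2,0.24],[255,0.6,0.4,1.5,0.12],[255,0.6,0.4,1.8,0],[255,0.6,0.4,2.1,-0.12],[255,0.6,0.4,2.4,-0.24],[255,0.6,0.4,2.7,-0.36],[255,0.6,0.4,3,-0.24],[255,0.6,0.4,3.3,-0.12],[255,0.6,0.4,3.6,0]]'
```

```text
t: 11.17
tool_pos: [0.5706, 0.0192, 0.1261]
tool_rot: [0.558, -3.09, -0.002]
contact_force: [-5.6, 0.8, 5.3]
opening: 0.0126
```

```bash
python3 -m creep '[[255,0,0,0.3,0.12],[255,0,0,0.6,0.24],[255,0,0,0.9,0.36],[255,0,0,1.2,0.24],[255,0,0,1.5,0.12],[255,0,0,1.8,0],[255,0,0,2.1,-0.12],[255,0,0,2.4,-0.24],[255,0,0,2.7,-0.36],[255,0,0,3,-0.24],[255,0,0,3.3,-0.12],[255,0,0,3.6,0]]'
```

```text
t: 12.17
tool_pos: [0.5709, 0.0193, 0.1232]
tool_rot: [0.558, -3.091, -0.001]
contact_force: [-6.3, 2.6, 7.6]
opening: 0.0128
```

```bash
python3 -m creep '[[255,0,0,0.3,0.12],[255,0,0,0.6,0.24],[255,0,0,0.9,0.36],[255,0,0,1.2,0.24],[255,0,0,1.5,0.12],[255,0,0,1.8,0],[255,0,0,2.1,-0.12],[255,0,0,2.4,-0.24],[255,0,0,2.7,-0.36],[255,0,0,3,-0.24],[255,0,0,3.3,-0.12],[255,0,0,3.6,0]]'
```

```text
t: 13.17
tool_pos: [0.571, 0.0194, 0.12]
tool_rot: [0.559, -3.091, -0.001]
contact_force: [-6.6, 2.4, 9.2]
opening: 0.0131
```

```bash
python3 -m creep '[[255,0,0,0.3,0.12],[255,0,0,0.6,0.24],[255,0,0,0.9,0.36],[255,0,0,1.2,0.24],[255,0,0,1.5,0.12],[255,0,0,1.8,0],[255,0,0,2.1,-0.12],[255,0,0,2.4,-0.24],[255,0,0,2.7,-0.36],[255,0,0,3,-0.24],[255,0,0,3.3,-0.12],[255,0,0,3.6,0]]'
```

```text
t: 14.17
tool_pos: [0.5713, 0.0197, 0.1171]
tool_rot: [-0.559, 3.091, 0.002]
contact_force: [-8.4, 4.2, 10.2]
opening: 0.0132
```

```bash
python3 -m creep '[[255,0,0,0.2,0.12],[255,0,0,0.4,0.24],[255,0,0,0.6,0.36],[255,0,0,0.8,0.24],[255,0,0,1,0.12],[255,0,0,1.2,0],[255,0,0,1.4,-0.12],[255,0,0,1.6,-0.24],[255,0,0,1.8,-0.36],[255,0,0,2,-0.24],[255,0,0,2.2,-0.12],[255,0,0,2.4,0]]'
```

```text
t: 15.17
tool_pos: [0.5715, 0.0198, 0.1158]
tool_rot: [-0.56, 3.091, 0.003]
contact_force: [-10.5, 4.2, 16.4]
opening: 0.0129
```

The force jumped 6 N for 1.3 mm of travel, so the collar looks landed. Checking with a picture.

Run:
```python
from h import *
save('side','m4.png',(290,175,80,110),7)
p=np.array([.5713,.0192,0])
for z in (.064,.065,.067,.069,.072): print(z,[(proj('side',p+[0,0,z])-[290,175])*7])
```

```text
0.064 [array([281.76209254, 499.29558102])]
0.065 [array([281.7367472 , 496.51015109])]
0.067 [array([281.68598893, 490.93253501])]
0.069 [array([281.63514039, 485.34589498])]
0.072 [array([281.55869785, 476.94897381])]
```

View pics/m4.png

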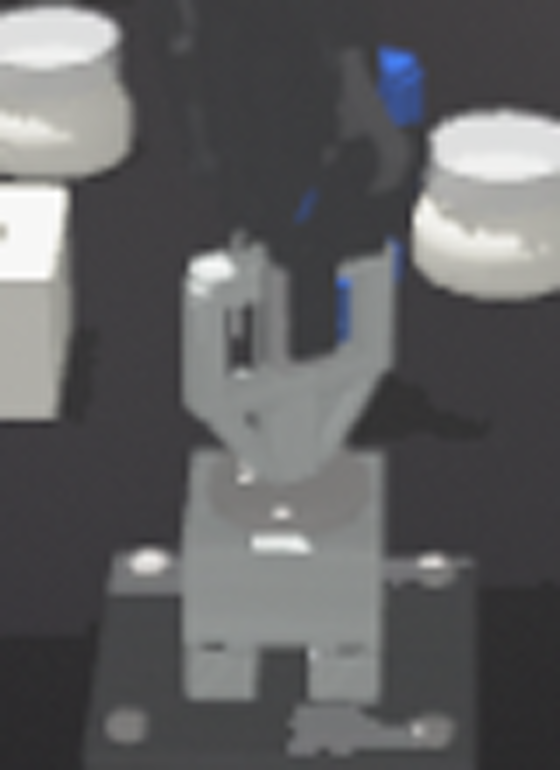

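The picture shows the collar disc (about 215–365, 450–530 in the crop) lying on the head's top face, with no gap visible. One more gentle twist will confirm it.

```bash
python3 -m creep '[[255,0,0,0.1,0.12],[255,0,0,0.2,0.24],[255,0,0,0.3,0.36],[255,0,0,0.4,0.24],[255,0,0,0.5,0.12],[255,0,0,0.6,0],[255,0,0,0.7,-0.12],[255,0,0,0.8,-0.24],[255,0,0,0.9,-0.36],[255,0,0,1,-0.24],[255,0,0,1,-0.12],[255,0,0,1,0]]'
```

```text
t: 16.22
tool_pos: [0.5716, 0.0199, 0.1154]
tool_rot: [-0.56, 3.091, 0.003]
contact_force: [-11.3, 5.2, 18.2]
opening: 0.0128
```

The stiffness matches the bare spring again (1.8 N over 0.4 mm), so it's home. Now I'll unload before releasing.

```bash
python3 -m creep '[[255,0,0,-1,0],[255,0,0,-2,0],[255,0,0,-3,0],[255,0,0,-4,0],[255,0,0,-5,0],[255,0,0,-6,0],[255,0,0,-7,0],[255,0,0,-8,0],[255,0,0,-8,0],[255,0,0,-8,0]]'
```

```text
t: 17.05
tool_pos: [0.5711, 0.0196, 0.1192]
tool_rot: [-0.566, 3.089, 0.003]
contact_force: [-3.0, 4.1, 3.0]
opening: 0.0129
```

```bash
python3 -m creep '[[255,0,0,-1,0],[255,0,0,-2,0],[255,0,0,-2,0],[0,0,0,-2,0],[0,0,0,-2,0],[0,0,0,-2,0],[0,0,0,-2,0],[0,0,0,-2,0],[0,0,0,-2,0],[0,0,0,-2,0]]'
python3 -m creep '[[0,0,0,-10,0],[0,0,0,-30,0],[0,0,0,-50,0],[0,0,0,-70,0],[0,0,0,-90,0],[0,0,0,-100,0],[0,0,0,-100,0]]'
python3 - <<'E'
from h import *
np.set_printoptions(precision=4,suppress=True)
o=ctrl.get_obs(); R=Ro.from_rotvec(o['tool_rot']).as_matrix(); print(o['tool_pos'],o['q'])
y=np.radians(77.9); tip=np.array([.485,-.122]); g=tip-.2*np.array([np.cos(y),np.sin(y)]); print('grip',g)
print('shift',R.T@(np.r_[g,o['tool_pos'][2]]-o['tool_pos'])*1000, 'tool y yaw',np.degrees(np.arctan2(R[1,1],R[0,1])))
E
```

```text
t: 17.88
tool_pos: [0.571, 0.0186, 0.1204]
tool_rot: [-0.566, 3.09, -0.0]
contact_force: [0.3, -0.6, -0.1]
opening: 0.0853
t: 18.47
tool_pos: [0.5727, 0.0186, 0.2244]
tool_rot: [-0.565, 3.084, -0.003]
contact_force: [0.2, 0.2, 0.6]
opening: 0.0854
[0.5727 0.0186 0.2244] [-0.0973 -0.0706  1.747  -0.0001  1.4586 -2.0303]
grip [ 0.4431 -0.3176]
shift [ 240.329  -268.4433   -0.5963] tool y yaw 110.75563327342556
```

```bash
python3 -m creep '[[0,20,-22,0,0.12],[0,40,-44,0,0.24],[0,60,-67,0,0.36],[0,80,-89,0,0.48],[0,100,-112,0,0.6],[0,120,-134,0,0.72],[0,140,-156,0,0.84],[0,160,-179,0,0.96],[0,180,-201,0,1.08],[0,200,-224,0,1.2],[0,220,-246,0,1.32],[0,240,-268,0,1.44]]'
python3 -m creep '[[0,0,0,0,0.12],[0,0,0,0,0.24],[0,0,0,0,0.36],[0,0,0,0,0.48],[0,0,0,0,0.6],[0,0,0,0,0.7],[0,0,0,0,0.7],[0,0,0,0,0.7]]'
python3 - <<'E'
from h import *
np.set_printoptions(precision=4,suppress=True)
o=ctrl.get_obs(); R=Ro.from_rotvec(o['tool_rot']).as_matrix(); print(o['tool_pos'],o['q'],'tool y yaw',np.degrees(np.arctan2(R[1,1],R[0,1])))
t=ctrl.get_image('top'); s=ctrl.get_image('side')
def cr(im,x,y,w,h,W,H): return cv2.resize(im[y:y+h,x:x+w],(W,H),interpolation=cv2.INTER_CUBIC)
a=np.hstack([cr(t,380,230,120,80,480,320),cr(s,260,290,80,100,256,320)])
b=cr(s,295,185,75,105,214,300); c=cr(s,250,200,146,75,522,268); c=np.vstack([c,np.zeros((32,522,3),np.uint8)])
cv2.imwrite('pics/m5.png',np.vstack([a,np.hstack([b,c])])[:,:,::-1])
E
```

```text
t: 19.47
tool_pos: [0.4402, -0.3177, 0.2188]
tool_rot: [-1.619, -2.69, -0.001]
contact_force: [1.3, -0.0, 0.7]
opening: 0.0855
t: 20.13
tool_pos: [0.441, -0.3165, 0.2191]
tool_rot: [-2.435, -1.982, 0.0]
contact_force: [1.0, 0.1, -0.1]
opening: 0.0856
[ 0.441  -0.3165  0.2191] [-0.7595 -0.1353  1.8158 -0.      1.463  -0.5551] tool y yaw -11.711338388729235
```

View pics/m5.png

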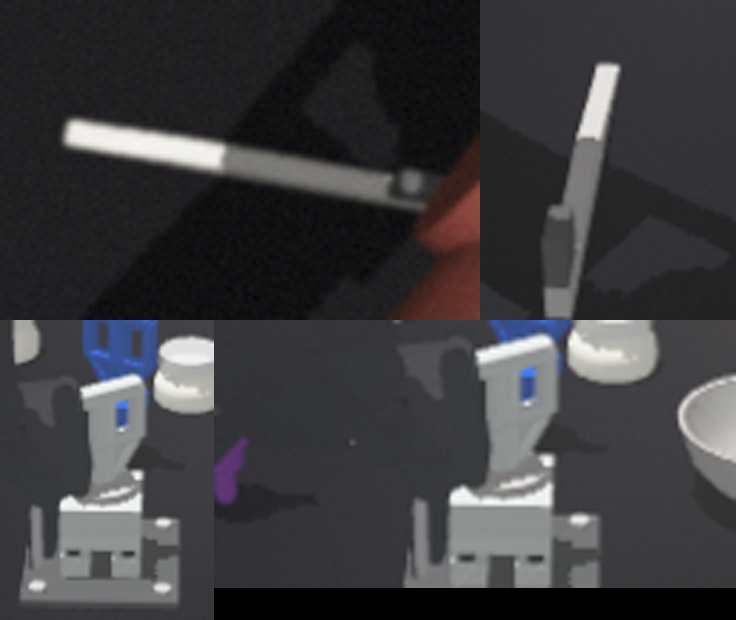

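The beater in the side crop is half in the arm's shadow, so I can't judge whether it is upright. I'll brighten it.

Run:
```python
from h import *
s=ctrl.get_image('side')[180:290,290:370]
s=(255*(s/255.)**0.45).astype(np.uint8)
cv2.imwrite('pics/m6.png',cv2.resize(s,None,fx=5,fy=5,interpolation=cv2.INTER_CUBIC)[:,:,::-1])
p=np.array([.5711,.019,0])
for z in (.069,.077,.157): print(z,(proj('side',p+[0,0,z])-[290,180])*5)
```

```text
0.069 [200.78079857 321.94263906]
0.077 [200.63359242 305.91436606]
0.157 [199.10205284 139.7515366 ]
```

View pics/m6.png

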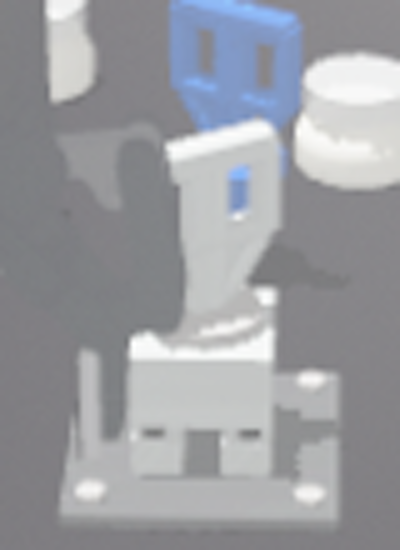

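The gripper in the foreground hides the beater's left half, and the visible right edge (x≈280) fits an upright paddle. I'll check again once the arm is lower. Now I'll place the drift grip.

Run:
```python
from h import *
np.set_printoptions(precision=4,suppress=True)
print('tip top',atz('top',(396.8,263.3),.003),'tip side',atz('side',(300,310.3),.003))
print('gripfront top side',atz('side',(285.6,354.1),.052)); print('grip back side', atz('side',(284.7,358),.052))
print('kink top',atz('top',(380+223/4,230+157/4),.02),'kink side',atz('side',(260+(591-480)/3.2,290+138/3.2),.02))
print('bolt/knob top',atz('top',(380+412/4,230+183/4),.052))
print('butt corner side', atz('side',(284.7,379.5),.02))
for d in (.2,.215,.185):
  y=np.radians(78); g=np.array([.485,-.122])-d*np.array([np.cos(y),np.sin(y)]); print(d,g,(proj('side',np.r_[g,.052])-[260,290])*3.2+[480,0],(proj('top',np.r_[g,.052])-[380,230])*4)
```

```text
tip top [ 0.4869 -0.1197  0.003 ] tip side [ 0.4888 -0.1178  0.003 ]
gripfront top side [ 0.4472 -0.3     0.052 ]
grip back side [ 0.445  -0.3094  0.052 ]
kink top [ 0.467  -0.2061  0.02  ] kink side [ 0.4701 -0.2083  0.02  ]
bolt/knob top [ 0.4434 -0.3059  0.052 ]
butt corner side [ 0.4421 -0.3259  0.02  ]
0.2 [ 0.4434 -0.3176] [557.3129 228.5784] [432.3553 182.1086]
0.215 [ 0.4403 -0.3323] [553.503  248.7412] [458.1139 186.4673]
0.185 [ 0.4465 -0.303 ] [561.0199 208.9636] [406.5146 177.7327]
```

```bash
python3 -m creep '[[0,3,4,20,0],[0,3,4,45,0],[0,3,4,70,0],[0,3,4,95,0],[0,3,4,120,0],[0,3,4,145,0],[0,3,4,170,0],[0,3,4,190,0],[0,3,4,200,0],[0,3,4,203,0],[0,3,4,203,0],[0,3,4,203,0]]'
python3 -m creep '[[255,0,0,0,0],[255,0,0,0,0],[255,0,0,0,0],[255,0,0,0,0],[255,0,0,0,0],[255,0,0,0,0],[255,0,0,0,0],[255,0,0,0,0]]' 100
python3 - <<'E'
from h import *
s=ctrl.get_image('side')[170:400,240:380]
s=(255*(s/255.)**0.5).astype(np.uint8)
a=cv2.resize(s[:115,45:125],None,fx=5,fy=5,interpolation=cv2.INTER_CUBIC); b=cv2.resize(s[115:],None,fx=2.85,fy=5,interpolation=cv2.INTER_CUBIC)
cv2.imwrite('pics/m7.png',np.hstack([a,b])[:,:,::-1])
E
```

```text
t: 21.28
tool_pos: [0.4468, -0.3155, 0.0186]
tool_rot: [2.437, 1.979, 0.0]
contact_force: [0.6, -0.4, -0.0]
opening: 0.0854
t: 21.95
tool_pos: [0.4463, -0.315, 0.0177]
tool_rot: [2.438, 1.98, 0.0]
contact_force: [-0.3, -0.2, 2.2]
opening: 0.0117
```

View pics/m7.png

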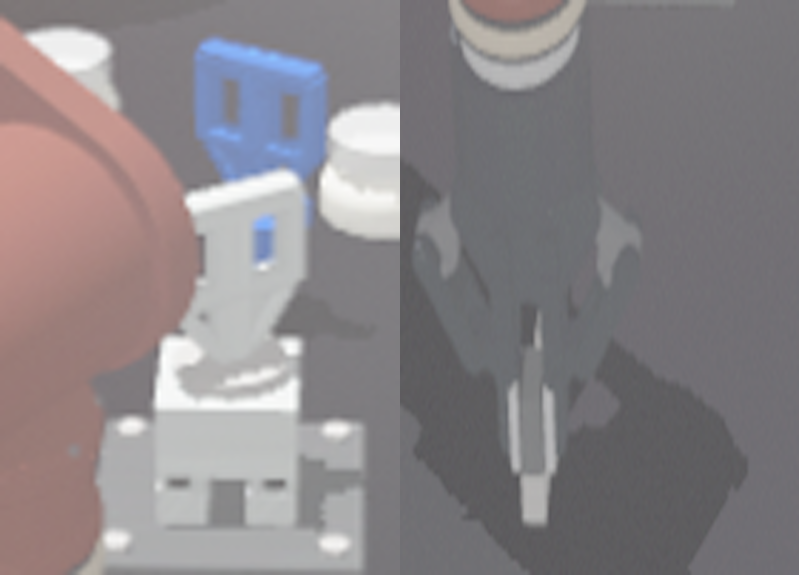

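The side crop shows the collar lying on the head at (238,372), the paddle upright, and the pads closed on the drift's grip at (530,430). Next I'll work out the stand-off in front of the slot.

```bash
cat > st.py <<'E'
from h import *
import sys
np.set_printoptions(precision=4,suppress=True)
A=np.array([.5710,.0188])
def go(tipx,yaw=79.):
    o=ctrl.get_obs(); R=Ro.from_rotvec(o['tool_rot']).as_matrix(); y=np.radians(yaw); u=np.array([np.cos(y),np.sin(y)])
    g=A+(tipx-.2)*u; n=np.array([-u[1],u[0]]); r=o['tool_pos'][:2]-A
    print('pos',o['tool_pos'],'F',o['contact_force'],'slot frame grip x,y',r@u,r@n,'tool x yaw',np.degrees(np.arctan2(R[1,0],R[0,0])))
    print('shift mm',R.T@(np.r_[g,o['tool_pos'][2]]-o['tool_pos'])*1000)
if __name__=='__main__': go(float(sys.argv[1]))
E
python3 st.py -0.045
```

```text
pos [ 0.4462 -0.315   0.0177] F [-0.4041 -0.3864  2.4287] slot frame grip x,y -0.3514693176008583 0.058785756480424625 tool x yaw 78.13881265633488
shift mm [107.3408  57.1789  -0.0029]
```

```bash
python3 -m creep '[[255,0,0,-7,0],[255,0,0,-14,0],[255,13,7,-15,-0.015],[255,30,16,-15,-0.015],[255,47,25,-15,-0.015],[255,64,34,-15,-0.015],[255,80,43,-15,-0.015],[255,94,50,-15,-0.015],[255,103,55,-15,-0.015],[255,107,57,-15,-0.015],[255,107,57,-15,-0.015],[255,107,57,-15,-0.015]]'
python3 st.py -0.045
python3 - <<'E'
from h import *
t=ctrl.get_image('top')[190:270,300:420]; s=ctrl.get_image('side')[220:310,290:350]
f=lambda s:(255*(s/255.)**0.6).astype(np.uint8)
a=cv2.resize(f(t),(480,320),interpolation=cv2.INTER_CUBIC); b=cv2.resize(f(s),(213,320),interpolation=cv2.INTER_CUBIC)
cv2.imwrite('pics/m8.png',np.hstack([a,b])[:,:,::-1])
E
```

```text
t: 23.0
tool_pos: [0.5234, -0.2219, 0.0322]
tool_rot: [-2.424, -1.998, 0.001]
contact_force: [-1.0, 0.1, -2.6]
opening: 0.0116
pos [ 0.5234 -0.2219  0.0322] F [-1.0457  0.1109 -2.6084] slot frame grip x,y -0.24540627368690218 0.0007968748463732826 tool x yaw 79.01228485033731
shift mm [ 0.4061  0.797  -0.0006]
```

View pics/m8.png

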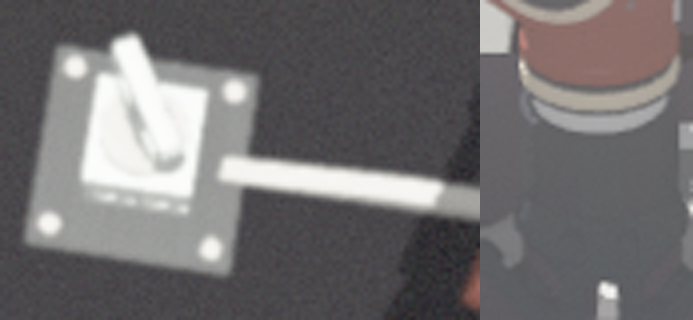

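The top crop shows the drift's tip at (220,168), over the plate's edge and in line with the head, and the beater upright on the head at about (145,140). I'll compare the tip with the four plate bolts seen in the same picture.

Run:
```python
from h import *
np.set_printoptions(precision=4,suppress=True)
w=lambda x,y,z: atz('top',(300+x/4,190+y/4),z)[:2]
b=np.array([w(*p,.010) for p in [(75,67),(234,92),(211,248),(49,223)]]); c=b.mean(0); print('centre',c, [np.linalg.norm(b[i]-b[i-1]) for i in range(4)])
d=[b[0]-b[1],b[3]-b[2]]; n=[b[0]-b[3],b[1]-b[2]]
ys=[np.degrees(np.arctan2(v[1],v[0])) for v in d]+[np.degrees(np.arctan2(v[1],v[0]))+90 for v in n]; print('yaw',ys)
y=np.radians(79);u=np.array([np.cos(y),np.sin(y)]);m=np.array([-u[1],u[0]])
for nm,p,z in (('tip',(220,169),.018),('kink',(441,194),.034)):
    q=w(*p,z)-c; print(nm,w(*p,z),q@u,q@m)
k=w(220,169,.018)-w(441,194,.034); print('drift yaw',np.degrees(np.arctan2(k[1],k[0])),np.linalg.norm(k))
```

```text
centre [0.571  0.0187] [np.float64(0.09403399966969), np.float64(0.09408491115337833), np.float64(0.09358535808538417), np.float64(0.0943951892517182)]
yaw [np.float64(78.72518084037091), np.float64(78.99823821518639), np.float64(78.85586076070373), np.float64(79.04579411184115)]
tip [ 0.5605 -0.0255] -0.04539887162941441 0.0018657310535465227
kink [ 0.538  -0.1497] -0.17167368629370292 0.00022320948643068754
drift yaw 79.74523369294005 0.12628549677456574
```

```bash
python3 -m creep '[[255,0,1,0,0.004],[255,0,1,2,0.004],[255,0,1,4,0.004],[255,0,1,6,0.004],[255,0,1,6.5,0.004],[255,0,1,6.5,0.004],[255,0,1,6.5,0.004]]'
python3 st.py -0.045
python3 -m creep '[[255,3,0,0,0],[255,6,0,0,0],[255,9,0,0,0],[255,12,0,0,0],[255,15,0,0,0],[255,18,0,0,0],[255,20,0,0,0],[255,20,0,0,0]]'
python3 st.py -0.025
```

```text
t: 23.68
tool_pos: [0.5247, -0.2219, 0.0258]
tool_rot: [-2.428, -1.993, -0.0]
contact_force: [-0.7, -0.1, -1.4]
opening: 0.0116
pos [ 0.5247 -0.2219  0.0258] F [-0.6968 -0.1397 -1.4004] slot frame grip x,y -0.24511795537448283 -0.0005096506763996725 tool x yaw 78.77169602585982
shift mm [ 0.1159 -0.5101  0.    ]
t: 24.35
tool_pos: [0.5287, -0.2018, 0.0258]
tool_rot: [-2.427, -1.994, -0.0]
contact_force: [-1.2, -0.6, -2.0]
opening: 0.012
pos [ 0.5287 -0.2018  0.0258] F [-1.1672 -0.5693 -2.0047] slot frame grip x,y -0.22459231289308104 -0.0005505110635146581 tool x yaw 78.79931609294863
shift mm [-0.4096 -0.5491 -0.0001]
```

```bash
python3 -m creep '[[255,4,0,0.3,0],[255,8,0,0.5,0],[255,12,0,0.5,0],[255,16,0,0.5,0],[255,20,0,0.5,0],[255,24,0,0.5,0],[255,28,0,0.5,0],[255,32,0,0.5,0],[255,36,0,0.5,0],[255,40,0,0.5,0],[255,40,0,0.5,0]]'
python3 st.py 0.015
python3 -m creep '[[255,3,0,0,0],[255,6,0,0,0],[255,9,0,0,0],[255,12,0,0,0],[255,15,0,0,0],[255,18,0,0,0],[255,21,0,0,0],[255,24,0,0,0],[255,27,0,0,0],[255,30,0,0,0],[255,30,0,0,0]]'
python3 st.py 0.045
```

```text
t: 25.27
tool_pos: [0.5366, -0.1622, 0.0253]
tool_rot: [-2.427, -1.994, -0.001]
contact_force: [0.0, 0.9, -0.6]
opening: 0.0117
pos [ 0.5366 -0.1622  0.0253] F [ 0.0346  0.8821 -0.5672] slot frame grip x,y -0.18427050979118598 -0.0007894511117188301 tool x yaw 78.80253380270966
shift mm [-0.7322 -0.7869 -0.0005]
t: 26.18
tool_pos: [0.5424, -0.1354, 0.0257]
tool_rot: [2.426, 1.992, -0.004]
contact_force: [-1.3, -7.3, 0.9]
opening: 0.012
pos [ 0.5424 -0.1354  0.0257] F [-1.2825 -7.2542  0.9015] slot frame grip x,y -0.15681009224912362 -0.0013004178534940746 tool x yaw 78.78243843708813
shift mm [ 1.8051 -1.3073 -0.008 ]
```

```bash
python3 -m creep '[[255,2.5,0,0,0],[255,5,0,0,0],[255,7.5,0,0,0],[255,10,0,0,0],[255,12.5,0,0,0],[255,15,0,0,0],[255,17.5,0,0,0],[255,20,0,0,0],[255,22.5,0,0,0],[255,25,0,0,0],[255,25,0,0,0]]'
python3 st.py 0.070
```

```text
t: 27.1
tool_pos: [0.5472, -0.1106, 0.0257]
tool_rot: [2.426, 1.992, -0.003]
contact_force: [-1.5, -6.0, 1.2]
opening: 0.0118
pos [ 0.5472 -0.1106  0.0257] F [-1.5486 -5.9805  1.2382] slot frame grip x,y -0.13161178184040612 -0.0013194837705253564 tool x yaw 78.77617295424683
shift mm [ 1.6066 -1.3258 -0.0059]
```

```bash
python3 -m creep '[[255,2.5,0,0,0],[255,5,0,0,0],[255,7.5,0,0,0],[255,10,0,0,0],[255,12.5,0,0,0],[255,15,0,0,0],[255,17.5,0,0,0],[255,20,0,0,0],[255,22.5,0,0,0],[255,25,0,0,0],[255,25,0,0,0]]'
python3 st.py 0.090
```

```text
t: 28.02
tool_pos: [0.5521, -0.0856, 0.0257]
tool_rot: [2.426, 1.992, -0.002]
contact_force: [-0.7, -4.6, 2.1]
opening: 0.0116
pos [ 0.5521 -0.0856  0.0257] F [-0.7439 -4.6141  2.1209] slot frame grip x,y -0.1061347385735157 -0.001362724902743524 tool x yaw 78.78155234611668
shift mm [-3.8704 -1.348   0.0084]
```

```bash
python3 -m creep '[[255,-1,0,0,0],[0,-1,0,0,0],[0,-1,0,0,0],[0,-1,0,0,0],[0,-1,0,0,0],[0,-1,0,0,0],[0,-1,0,0,0],[0,-1,0,0,0]]'
python3 -m creep '[[0,0,0,-10,0],[0,0,0,-30,0],[0,0,0,-60,0],[0,0,0,-90,0],[0,-20,0,-120,0],[0,-50,0,-150,0],[0,-85,0,-160,0],[0,-125,0,-160,0],[0,-165,0,-160,0],[0,-205,0,-160,0],[0,-240,0,-160,0],[0,-240,0,-160,0]]'
python3 -m creep '[[0,-40,-40,0,0],[0,-80,-80,0,0],[0,-80,-120,0,0],[0,-80,-120,0,0],[0,-80,-120,0,0],[0,-80,-120,0,0]]'
python3 - <<'E'
from h import *
print(ctrl.get_obs()['tool_pos'])
t=ctrl.get_image('top')[180:270,295:415]; s=ctrl.get_image('side')[175:315,270:370]
f=lambda s:(255*(s/255.)**0.7).astype(np.uint8)
a=cv2.resize(f(t),None,fx=3,fy=3,interpolation=cv2.INTER_CUBIC); a=np.vstack([a,np.zeros((330,360,3),np.uint8)])
b=cv2.resize(f(s),(429,600),interpolation=cv2.INTER_CUBIC)
cv2.imwrite('pics/m9.png',np.hstack([a,b])[:,:,::-1])
E
```

```text
t: 28.68
tool_pos: [0.5518, -0.0855, 0.0253]
tool_rot: [-2.428, -1.994, -0.0]
contact_force: [0.0, 0.0, 0.4]
opening: 0.0857
t: 29.68
tool_pos: [0.5035, -0.3265, 0.1865]
tool_rot: [2.432, 1.985, -0.003]
contact_force: [-0.8, -0.1, -0.7]
opening: 0.0853
t: 30.18
tool_pos: [0.3713, -0.376, 0.186]
tool_rot: [2.429, 1.99, 0.001]
contact_force: [-0.2, 0.8, 0.5]
opening: 0.085
[ 0.37126304 -0.37604278  0.18601343]
```

View pics/m9.png

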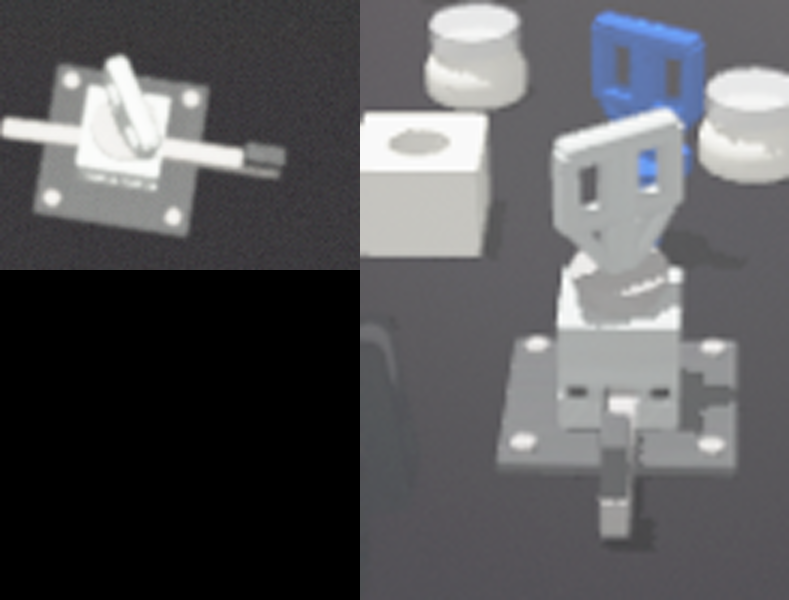

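The picture shows the drift right through the slot, its tip out at (3,127) in the top crop, and the beater upright with its collar raised. Now I'll quantify the lift by matching against the earlier picture.

Run:
```python
from h import *
np.set_printoptions(precision=4,suppress=True)
old=cv2.imread('pics/m7.png')[:,:400]
s=ctrl.get_image('side'); t=ctrl.get_image('top')
g=lambda s:(255*(s/255.)**0.5).astype(np.uint8)
new=cv2.resize(g(s[170-20:285+20,285-20:365+20]),None,fx=5,fy=5,interpolation=cv2.INTER_CUBIC)[:,:,::-1]
for nm,(x,y,w,h) in {'paddle':(205,165,105,130),'topedge':(205,170,100,40),'hole':(245,205,40,70),'head(ref)':(155,400,150,130)}.items():
    r=cv2.matchTemplate(new,np.ascontiguousarray(old[y:y+h,x:x+w]),cv2.TM_CCOEFF_NORMED); _,v,_,l=cv2.minMaxLoc(r)
    print(nm,'shift px',(l[0]-100-x)/5,(l[1]-100-y)/5,round(v,3))
print('px/mm',(proj('side',(.571,.0188,.15))-proj('side',(.571,.0188,.16)))/10)
c=np.array([.571,.0187]);y=np.radians(78.9);u=np.array([np.cos(y),np.sin(y)]);m=np.array([-u[1],u[0]])
q=atz('top',(295+3/3,180+127/3),.011)[:2]-c; print('tip',q@u,q@m)
p=atz('top',(295+118/3,180+62/3),.167);r=atz('top',(295+148/3,180+146/3),.167); print('paddle top mid (top)',(p+r)/2,np.linalg.norm(p-r))
w=lambda x,y:(270+(x-360)/4.29,175+y/4.286)
print('paddle top mid (side)',[(atz('side',w(553,150),z)+atz('side',w(684,118),z))/2 for z in (.16,.167)])
```

```text
paddle shift px -0.6 -3.6 0.933
topedge shift px -0.8 -3.6 0.975
hole shift px -0.6 -3.8 0.676
head(ref) shift px -46.0 -17.2 0.654
px/mm [0.004  0.4285]
tip 0.09336575480937169 -0.001512189217170328
paddle top mid (top) [0.567  0.0146 0.167 ] 0.06233391739120757
paddle top mid (side) [array([0.5727, 0.0208, 0.16  ]), array([0.5706, 0.0068, 0.167 ])]
```

The picture match gives a lift of about 8.4 mm. The wedge geometry, with the tip 93 mm past the axis, gives 10.9 mm, and a slight lean of the loose beater towards the camera explains the gap. Both figures are inside 7–15 mm, the tip is 1.5 mm off the slot's centre line, and the arm is clear. Handing in.

```bash
python3 -c "
from station import ctrl
print(ctrl.finish_job(), ctrl.get_obs()['t'])"
```

```text
the job is handed in; nothing more can be done
the job is handed in; nothing more can be done
```

The beater was seated in the socket and let go, then lifted about a centimetre by the drift, which I left in the slot beneath it. I handed the job in at about 30 s of the 72 s; no verdict is reported.

- **Seating:** I twisted the beater to and fro all the way down, and the push was about 22 N at most. At the end the force rose only as fast as the head's own springs, which says the collar was on the face. The pictures showed no visible gap, though a millimetre or two would not show in them.
- **Drift:** It entered the slot without resistance and met the tang about where expected. It needed only about 5–7 N, less than the 10–25 N stated. Its tip ended about 93 mm past the axis and 1.5 mm off the slot's centre line.
- **Lift:** My two checks disagree. Matching pictures gave about 8.4 mm, while the drift's geometry gave about 10.9 mm. I put the gap down to the loose beater leaning about 2° towards the camera. The other reading is that the collar sat 2–3 mm off the face after release. I did not settle which, and the second would have failed the seating steps.
- **At hand-in:** The beater stood upright on the drift, and the arm was clear of everything. I did not re-measure the bottle, bowl and tubs, but nothing was moved near them.

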